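# Feel round the rim of the mixing beaker on the balance

### The job

Check the rim of the steel beaker on the balance for nicks and hardened wax: with the fingers shut, set the fingertips gently on top of the rim at its pouring lip and run them along the rim all the way round, clockwise as seen from above, until they are back at the lip, then lift clear. Only touch the top of the rim: do not grip or push the beaker's wall, nor lift, tip, turn or shift it, and touch it so lightly that the sprung pan is never pressed down near its stop. Leave everything else on the bench where it is.

Things in the scene. Friction and masses are not known exactly. Their poses are not given: they have to be found in the camera images.
- beaker: steel beaker loose on the balance pan, 0.9 kg with wax set hard in its bottom 45 mm. Origin: centre of its underside; z up, x towards the pouring lip. Round, 112 mm across, 95 mm high. Its rim is a smooth, slippery 6 mm bead, top 95 mm above the foot, centre line a circle of radius 53 mm about z; within 18 degrees either side of x it runs out level in a V to 61 mm: the pouring lip
- lip (a point): the pouring lip: the point on top of the rim bead at the outermost tip of the V, 61 mm from the beaker's axis, 95 mm above its foot
- rim_mid (a point): the centre of the beaker's mouth: on its axis, level with the top of the rim, 95 mm above its foot
- pan (a joint): how far the pan is pressed down, in m: 0 at the top, 0.008 at its lower stop. Preloaded spring: under the beaker alone it stands within 1.5 mm of the top, and sinks about 1 mm more for each 2 N of push; the beaker rides down and up with it. More than 0.0065 counts as near its stop
- pan_mid (a point): the centre of the top of the pan, a steel plate 178 x 186 mm with a black rubber mat that holds the beaker, 86 mm above the bench when the pan is up; z up
- balance: the top-pan balance, fixed to the bench: white housing 330 mm deep, 206 mm wide, 70 mm high, with a sloping display panel with keys facing the robot. Origin: centre of its underside; x points from the display panel to the back; the centre of the pan is 55 mm along x
- jar_tall: closed white jar, 64 mm across, 105 mm high, beside the balance. Origin: centre of its underside. Leave alone
- jar_low: closed white jar, 72 mm across, 70 mm high, beside the balance. Origin: centre of its underside. Leave alone
- small_beaker: smaller straight steel beaker without a lip, 72 mm across, 85 mm high, on the bench beside the balance. Origin: centre of its underside. Leave alone
- check_weight: steel check weight with a knob on top, 32 mm across, 55 mm high. Origin: centre of its underside. Leave alone
- spatula: thin steel lab spatula, 205 mm long, lying on the bench. Origin: its middle, at the bench top. Leave alone
- dish: shallow white weighing dish, 90 mm across, 22 mm high. Origin: centre of its underside. Leave alone
- wax_bar: pale bar of wax, 110 x 45 x 26 mm, lying on the bench. Origin: centre of its underside. Leave alone

How it is judged:
On the way, in this order (a step that is already met when the one before it is completed fails the run):
1. a fingertip rests on the rim at the pouring lip ((contact force between the fingers and beaker_c18 above 0.2 N or contact force between the fingers and beaker_c19 above 0.2 N)), for 0.05 s.
2. the fingertip touches the rim 72 degrees clockwise of the lip ((contact force between the fingers and beaker_c2 above 0.2 N or contact force between the fingers and beaker_c3 above 0.2 N)), for 0.05 s.
3. the fingertip touches the rim 108 degrees clockwise of the lip ((contact force between the fingers and beaker_c4 above 0.2 N or contact force between the fingers and beaker_c5 above 0.2 N)), for 0.05 s.
4. the fingertip touches the rim 144 degrees clockwise of the lip ((contact force between the fingers and beaker_c6 above 0.2 N or contact force between the fingers and beaker_c7 above 0.2 N)), for 0.05 s.
5. the fingertip touches the rim 180 degrees clockwise of the lip ((contact force between the fingers and beaker_c8 above 0.2 N or contact force between the fingers and beaker_c9 above 0.2 N)), for 0.05 s.
6. the fingertip touches the rim 216 degrees clockwise of the lip ((contact force between the fingers and beaker_c10 above 0.2 N or contact force between the fingers and beaker_c11 above 0.2 N)), for 0.05 s.
7. the fingertip touches the rim 252 degrees clockwise of the lip ((contact force between the fingers and beaker_c12 above 0.2 N or contact force between the fingers and beaker_c13 above 0.2 N)), for 0.05 s.
8. the fingertip touches the rim 288 degrees clockwise of the lip ((contact force between the fingers and beaker_c14 above 0.2 N or contact force between the fingers and beaker_c15 above 0.2 N)), for 0.05 s.
9. the fingertip touches the rim 324 degrees clockwise of the lip ((contact force between the fingers and beaker_c16 above 0.2 N or contact force between the fingers and beaker_c17 above 0.2 N)), for 0.05 s.
10. the fingertip is back on the rim at the pouring lip ((contact force between the fingers and beaker_c18 above 0.2 N or contact force between the fingers and beaker_c19 above 0.2 N)), for 0.05 s.
At the end, for the whole second after the job is handed in: After the full round of the rim, the beaker stands upright (within 0.05 rad) and still on the pan, its foot within 12 mm and its lip within 15 mm of where they began, the pan up again (within 3 mm of its top), every other loose thing within 20 mm of its start (distance of beaker from where it was at the start of the episode below 0.012 m and distance of lip from where it was at the start of the episode below 0.015 m and angle between beaker's own z axis and vertical below 0.05 rad and value of joint pan below 0.003 m and linear speed of beaker below 0.01 m/s and z of beaker in the frame of pan_mid between -0.003 and 0.003 m and distance of each of jar_tall, jar_low, small_beaker, check_weight, spatula, dish, wax_bar from where it was at the start of the episode below 0.02 m); the robot touches nothing.
It fails at once if the beaker is lifted off the pan (foot more than 8 mm above it) (z of beaker in the frame of pan_mid above 0.008 m).
It fails at once if the fingers grip or push the beaker's wall below the rim (over 3 N) (contact force between the fingers and beaker_c21 above 3 N or contact force between the fingers and beaker_c22 above 3 N or contact force between the fingers and beaker_c23 above 3 N or contact force between the fingers and beaker_c24 above 3 N or contact force between the fingers and beaker_c25 above 3 N or contact force between the fingers and beaker_c26 above 3 N or contact force between the fingers and beaker_c27 above 3 N or contact force between the fingers and beaker_c28 above 3 N or contact force between the fingers and beaker_c29 above 3 N or contact force between the fingers and beaker_c30 above 3 N or contact force between the fingers and beaker_c31 above 3 N).
It fails at once if the beaker is tipped by more than 0.12 rad or shoved more than 20 mm (angle between beaker's own z axis and vertical above 0.12 rad or distance of beaker from where it was at the start of the episode above 0.02 m).
It fails at once if the pan is pressed down near its stop (more than 6.5 mm) (value of joint pan above 0.0065 m).
It fails at once if another loose thing is moved by more than 20 mm (distance of any of jar_tall, jar_low, small_beaker, check_weight, spatula, dish, wax_bar from where it was at the start of the episode above 0.02 m).
It also fails if it takes over 72 s, if anything falls off the work surface, if the arm or the gripper's body presses on something with over 40 N, if the wrist force passes 120 N, or if a joint passes its speed limit or range.

### The arm

A 6-joint arm with a two-finger parallel gripper is mounted at the origin on the work surface. World frame = base frame: x ahead of the robot, y to its left, z up, the work surface at z = 0. Lengths are in m, angles in rad, forces in N, time in s.
With the tool pointing down it reaches from about 0.3 to 0.875 m from the base axis. Payload 6.4 kg.
Tool frame: the origin (TCP) lies midway between the tips of the shut fingers; the grasp point (between the pads) lies 19 mm behind it; z points along the fingers, y is the direction in which the jaws open and shut (so a half turn about z gives the same grasp; the last joint's range is limited). The gripper opens to 85 mm and grips with 20 to 120 N. Pads are 22 mm wide; open, the fingers measure 114 mm over their backs; the gripper's body (76 mm by 85 mm) begins 54 mm behind the grasp point. The pads swing forward as they close: fully open they stand 13 mm farther back than shut.
Start: joints at [1.051, 0.181, 1.607, -0, 1.354, -0.206], TCP at [0.177, 0.547, 0.203] pointing down, gripper open.
Joint ranges: [-2.99, 2.99], [-0.89, 2.07], [0.3, 2.58], [-1.14, 4.28], [0, 2.63], [-3.12, 3.12]. Speed limits (rad/s): [2.57, 2.57, 3.01, 3.14, 3.14, 3.14].

### API

Orientations are given as a unit quaternion [x, y, z, w].
In Python, from rig import env gives the robot as it stands.
- The arm moves only by the shell command python3 -m creep 'ROWS'. ROWS is JSON, one flat list of numbers, 5 for each row, row after row: the shift along the world's x, y, z in cm, then the turn about the world's z in rad, then the opening, from 0 (shut) to 1 (fully open). A call has 1 to 8 rows; each row shifts and turns the commanded pose from where the row before left it; what a row does not reach is not made up. A row lasts 1/12 s, in which the tool goes at most 41.7 mm and 7.16 degrees, less where a joint would pass 70% of its speed; a pose out of reach is approached as far as the arm can. A call with a gripper value outside its range is refused whole. The fingers move at their own pace and stop on an object; the grip force is fixed at half the most. Time passes only in rows, so rows that do not move let the fingers close. It gives the time, the measured TCP pose, the force and the opening at its end, in the units of the state.
- env.observe(): the state, without advancing time (a new reading comes with each control period).
- env.snapshot(name): name is "scene" or "top" or "wrist"; returns (picture, depth): 480x640x3 uint8, blue, green, red; 480x640 float32, m along the optical axis (not along the pixel's ray), 0 where there is no reading.
- env.calibration(name): a dict with "fx", "fy", "cx", "cy" (pixels), "distortion" ([k1, k2, p1, p2, k3] as OpenCV has them; the pictures are not rectified), "extrinsics" (4x4, takes a point from camera to world coordinates). Camera axes: x right, y down, z forward; pixel columns grow to the right and rows downward; lengths in m; the calibration is good to about 2 mm. A picture is of the moment at which its call begins: read the wrist's pose just before it. calibration takes no time and is no camera call; for the wrist camera it gives the pose at the moment of the call.
- env.close_job(): hands the job in, once; it reports no verdict.
Trained networks look in the newest picture that a camera, given by its name, has taken for a name from the list of things; names that differ only in an ending like _2 or _b are one class to them, and where a whole thing is asked for, a point or a joint stands for the part that bears it (a point fixed in the world has none). Each returns a list of dicts, best first, with "confidence" (0 to 1); they miss things now and then, are a little off and sometimes report something else, mostly with a low value. They report only what shows in the picture. A call takes as long as a camera call.
- env.trace(query, camera): "mask" (480x640 bool, what is visible of it) and "pixel" ([column, row] in pixels, amid what is visible of it).
The state is a dict: "t": time; "qpos": joint angles; "joint_velocities": joint speeds; "joint_efforts": joint torques, N m; "eef_pos": TCP position; "eef_rot": TCP orientation; "force": force on the tool from outside, world axes, zero at the start; "torque": the same for the moment, N m; "gripper_width": finger opening in m.
Only numpy, scipy, OpenCV 4.12 (cv2) and the standard library are available. Lean on these libraries where they do the work, as an engineer would, in place of code of your own. Each camera call takes 0.05 s, during which the arm holds its last target. There are 200 camera calls.

## Working session

There is one attempt and no reset: what is moved stays moved. The work goes in short steps, Python scripts to look and compute and a shell command to move; the robot and the scene stay as the last step left them, time stands still between calls to the robot, and variables do not carry over. Pictures are saved under pics/ and viewed, about 8 in all and at most 12, crops included, and the job is handed in when it is done.

```bash
ls; mkdir -p pics
python3 - <<'E'
from rig import env
import cv2
print(env.observe())
for n in("scene","top"):
    p,d=env.snapshot(n); cv2.imwrite(f"pics/{n}0.png",p); c=env.calibration(n); print(n,c)
    for q in("beaker","lip"):
        for r in env.trace(q,n)[:2]: print(q,r["confidence"],r["pixel"],r["mask"].sum())
E
```

```text
pics
{'t': 0.0, 'qpos': array([ 1.05068840e+00,  1.81529244e-01,  1.60807432e+00,  3.08244244e-05,
        1.35380447e+00, -2.06297909e-01]), 'joint_velocities': array([ 6.06784308e-05, -2.25333793e-03, -2.03359920e-03, -1.18407558e-04,
        5.71330794e-04, -6.82854918e-04]), 'joint_efforts': array([ 9.58140699e-04, -4.44871438e+01, -3.51331973e+01, -1.91262070e-04,
        9.11777315e-03,  1.05576390e-05]), 'eef_pos': array([0.17714327, 0.5463654 , 0.2016588 ]), 'eef_rot': array([ 1.56265216e-01,  9.87714715e-01, -8.43127830e-04, -3.36540461e-04]), 'force': array([-0.41093555, -0.33130107,  0.24441943]), 'torque': array([ 0.00449404,  0.00602967, -0.03158173]), 'gripper_width': 0.0852804828251734}
scene {'fx': 494.2944764348805, 'fy': 494.2944764348805, 'cx': 319.7835511014726, 'cy': 239.46337648581132, 'distortion': array([-0.07174462,  0.        ,  0.        ,  0.        ,  0.        ]), 'extrinsics': array([[ 0.42753599,  0.54510973, -0.72115765,  1.14765188],
       [ 0.90370079, -0.23725289,  0.35642103, -0.2967166 ],
       [ 0.02319184, -0.80409356, -0.59405024,  0.67487272],
       [ 0.        ,  0.        ,  0.        ,  1.        ]])}
beaker 0.65 [287.0, 267.0] 4640
lip 0.71 [287.6, 265.8] 4625
top {'fx': 570.9943325157199, 'fy': 570.9943325157199, 'cx': 320.16136229531014, 'cy': 238.59717823928884, 'distortion': array([-0.01343437,  0.        ,  0.        ,  0.        ,  0.        ]), 'extrinsics': array([[ 0.0041146 , -0.98696551,  0.1608793 ,  0.36918909],
       [-0.99964656, -0.00828512, -0.02526102,  0.05672693],
       [ 0.02626466, -0.1607185 , -0.98665076,  1.08821252],
       [ 0.        ,  0.        ,  0.        ,  1.        ]])}
beaker 0.84 [368.9, 230.0] 3978
lip 0.86 [369.5, 230.0] 4025
```

Run:
```python
import cv2
a=cv2.imread("pics/top0.png"); 
cv2.imwrite("pics/topcrop.png",cv2.resize(a[170:290,300:440],None,fx=5,fy=5,interpolation=cv2.INTER_CUBIC)[:600,:700])
```

```text
(no output)
```

View pics/topcrop.png

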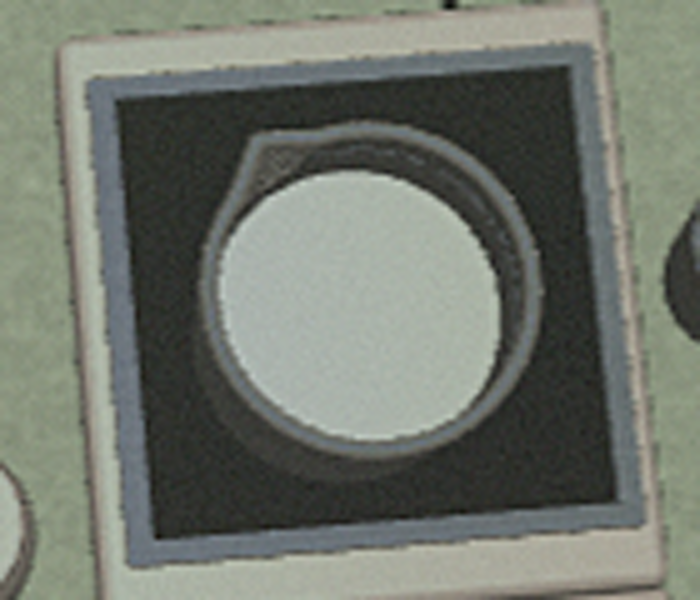

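View pics/scene0.png

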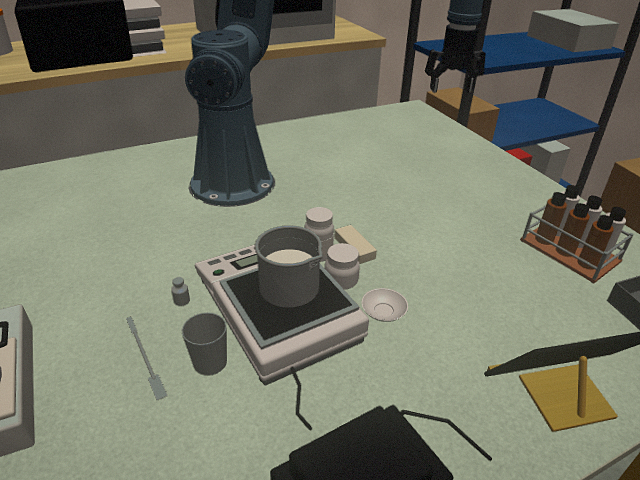

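The top crop shows the beaker mouth centred near full-image pixel (374, 228). The lip tip is near (351, 197), pointing away from the robot and to its left. The jars and the dish are on the left, and the small beaker and weight are on the right.

```bash
cat > h.py <<'E'
from rig import env
import numpy as np, cv2
from scipy.optimize import least_squares
def cloud(n,d,c=None):
    c=c or env.calibration(n); K=np.array([[c["fx"],0,c["cx"]],[0,c["fy"],c["cy"]],[0,0,1]])
    u,v=np.meshgrid(np.arange(640),np.arange(480))
    uv=np.stack([u,v],-1).reshape(-1,1,2).astype(float)
    r=cv2.undistortPoints(uv,K,c["distortion"]).reshape(480,640,2)
    P=np.dstack([r*d[...,None],d]); E=c["extrinsics"]
    return P@E[:3,:3].T+E[:3,3]
def rad(th):  # centre-line radius against angle from the lip (V: straight from 53 at 18deg to 61 at 0)
    a=np.abs((th+np.pi)%(2*np.pi)-np.pi); k=np.radians(18)
    A=np.array([53*np.cos(k),53*np.sin(k)]); B=np.array([61.,0]); n=np.array([A[1]-B[1],B[0]-A[0]])
    V=n@B/(n[0]*np.cos(a)+n[1]*np.sin(a))
    return np.where(a<k,V,53.)/1000
def fit(pts,off=0.):
    c=(pts.max(0)+pts.min(0))/2
    best=None
    for y in np.radians(np.arange(0,360,20)):
        def f(p):
            q=pts-p[:2]; return np.hypot(*q.T)-rad(np.arctan2(q[:,1],q[:,0])-p[2])-off
        s=least_squares(f,[*c[:2],y],loss="soft_l1",f_scale=.001)
        if best is None or s.cost<best.cost: best=s
    return best.x,np.sqrt(np.mean(best.fun**2))
E
python3 - <<'E'
from h import *
for n in("top","scene"):
    p,d=env.snapshot(n); W=cloud(n,d)
    m=env.trace("beaker",n)[0]["mask"]
    m=cv2.dilate(m.astype(np.uint8),np.ones((5,5)))>0
    w=W[m&(d>0)]; z=w[:,2]; print(n,np.percentile(z,[50,90,95,99,100]))
    for lo in(.170,.174):
        s=w[(z>lo)&(z<.188)]; print(len(s),fit(s[:,:2]),np.median(s[:,2]))
    for q in("balance","pan_mid","jar_tall","jar_low","small_beaker","dish"):
        r=env.trace(q,n)
        if r: print(q,r[0]["confidence"],np.median(W[r[0]["mask"]&(d>0)],0).round(3))
E
```

```text
top [0.13096384 0.17952986 0.181007   0.18275605 0.18507976]
823 (array([ 0.53652471, -0.05383547,  0.65599953]), np.float64(0.0019176151578306072)) 0.17986668918209592
813 (array([ 0.53657142, -0.05380142,  0.64357021]), np.float64(0.0019032290567879448)) 0.17988247777878696
balance 0.65 [ 0.459 -0.069  0.068]
pan_mid 0.82 [ 0.544 -0.064  0.085]
jar_tall 0.64 [0.372 0.082 0.105]
jar_low 0.96 [0.465 0.088 0.069]
small_beaker 0.86 [ 0.58  -0.228  0.036]
dish 0.56 [0.592 0.121 0.011]
scene [0.13740711 0.1769677  0.17893833 0.18030984 0.18190932]
781 (array([ 0.53708661, -0.05414976,  0.64281351]), np.float64(0.0016799553125219906)) 0.17816658392288454
630 (array([ 0.53741325, -0.0543063 ,  0.63415958]), np.float64(0.0017503919708385426)) 0.17860592445691842
balance 0.61 [ 0.613 -0.105  0.068]
pan_mid 0.95 [ 0.594 -0.098  0.084]
jar_tall 0.77 [0.393 0.081 0.088]
jar_low 0.63 [0.489 0.083 0.056]
small_beaker 0.74 [ 0.585 -0.218  0.055]
```

Both cameras agree: beaker centre (0.537, -0.054), lip bearing about 0.645 rad (37°), rim top z about 0.180, which matches 86+95 mm less the pan sag. That puts the lip at (0.586, -0.017). Next I'll go above it with the fingers shut.

```bash
python3 -m creep '[0,0,0.4,0,0, 0.8,-1.2,0.4,0,0, 1.7,-2.4,0.4,0,0, 1.7,-2.4,0.4,0,0, 1.7,-2.4,0.4,0,0, 1.7,-2.4,0.4,0,0, 1.7,-2.4,0.4,0,0, 1.7,-2.4,0,0,0]'
python3 -m creep '[1.7,-2.4,0,0,0, 1.7,-2.4,0,0,0, 1.7,-2.4,0,0,0, 1.7,-2.4,0,0,0, 1.7,-2.4,0,0,0, 1.7,-2.4,0,0,0, 1.7,-2.4,0,0,0, 1.7,-2.4,0,0,0]'
python3 -m creep '[1.7,-2.4,0,0,0, 1.7,-2.4,0,0,0, 1.7,-2.4,0,0,0, 1.7,-2.4,0,0,0, 1.7,-2.4,0,0,0, 1.7,-2.4,0,0,0, 1.7,-2.4,0,0,0, 1.7,-2.4,0,0,0]'
python3 -m creep '[0.8,-1.2,0,0,0, 0,0,0,0,0, 0,0,0,0,0, 0,0,0,0,0]'
```

```text
t: 1.77
eef_pos: [0.2887, 0.3895, 0.232]
eef_rot: [0.156, 0.988, 0.001, 0.001]
force: [-0.2, 0.7, -0.4]
gripper_width: -0.0003
t: 2.43
eef_pos: [0.4242, 0.197, 0.2312]
eef_rot: [0.156, 0.988, 0.0, 0.001]
force: [0.4, 0.2, -0.0]
gripper_width: -0.0002
t: 3.1
eef_pos: [0.5599, 0.0049, 0.2312]
eef_rot: [0.156, 0.988, -0.0, 0.0]
force: [-0.2, 0.9, -0.6]
gripper_width: -0.0001
t: 3.43
eef_pos: [0.5667, -0.0043, 0.2306]
eef_rot: [0.156, 0.988, 0.0, -0.0]
force: [0.3, 0.4, 0.9]
gripper_width: -0.0001
```

```bash
python3 -m creep '[0.9,-0.7,-1,0,0, 0.9,-0.7,-1,0,0, 0,0,-1,0,0, 0,0,-0.8,0,0, 0,0,0,0,0, 0,0,0,0,0]'
python3 - <<'E'
from h import *
for n in("wrist","top"):
    p,d=env.snapshot(n); cv2.imwrite(f"pics/{n}1.png",p); W=cloud(n,d)
    m=(W[...,2]>.172)&(W[...,2]<.188)&(d>0)&(np.hypot(W[...,0]-.537,W[...,1]+.054)<.07)&(np.hypot(W[...,0]-.585,W[...,1]+.018)>.03*(n=="top"))
    s=W[m]; print(n,len(s), fit(s[:,:2]) if len(s)>100 else 0, np.median(s[:,2]) if len(s) else 0)
o=env.observe(); print(o["eef_pos"],o["force"])
a=cv2.imread("pics/wrist1.png");b=cv2.imread("pics/top1.png")
cv2.imwrite("pics/both1.png",np.hstack([cv2.resize(a,(400,300)),cv2.resize(b[150:300,280:480],(400,300))]))
E
```

```text
t: 3.93
eef_pos: [0.5844, -0.018, 0.192]
eef_rot: [0.156, 0.988, 0.0, -0.001]
force: [-0.2, -0.2, 0.1]
gripper_width: 0.0001
wrist 7602 (array([ 0.53602564, -0.05306982,  0.66057594]), np.float64(0.001890641067419321)) 0.18098258009951074
top 114 (array([ 0.53543131, -0.05401201,  0.8876275 ]), np.float64(0.0018085761815499254)) 0.17989087204037468
[ 0.58542526 -0.01852339  0.19322023] [-0.51133595  0.40222485 -0.82825448]
```

View pics/both1.png

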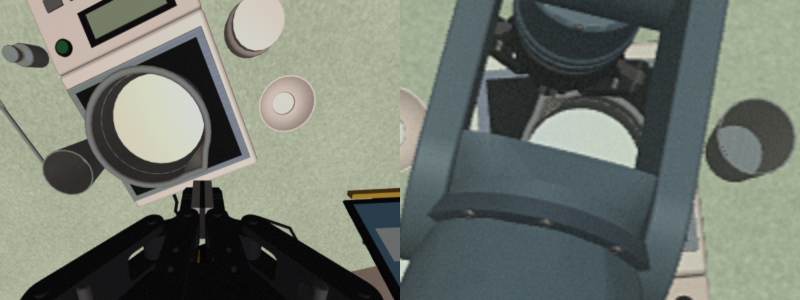

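The wrist view agrees to about 1 mm: the shut fingers are just above the lip, with the lip V at about (205, 165) in the left half. Descending gently.

```bash
python3 -m creep '[0,0,-0.4,0,0, 0,0,-0.4,0,0, 0,0,-0.2,0,0, 0,0,0,0,0, 0,0,0,0,0]'
python3 -m creep '[0,0,-0.1,0,0, 0,0,-0.1,0,0, 0,0,0,0,0, 0,0,0,0,0]'
for i in 1 2; do python3 -m creep '[0,0,0,0,0]'; done
```

```text
t: 4.45
eef_pos: [0.5853, -0.0191, 0.1823]
eef_rot: [0.156, 0.988, 0.0, -0.0]
force: [-0.4, -0.9, 0.8]
gripper_width: 0.0002
t: 4.78
eef_pos: [0.5855, -0.0191, 0.1806]
eef_rot: [0.156, 0.988, 0.0, -0.0]
force: [-0.1, 0.4, 0.0]
gripper_width: -0.0001
t: 4.87
eef_pos: [0.5855, -0.019, 0.1806]
eef_rot: [0.156, 0.988, -0.0, -0.0]
force: [-0.4, -0.0, -0.0]
gripper_width: 0.0002
t: 4.95
eef_pos: [0.5855, -0.0191, 0.1807]
eef_rot: [0.156, 0.988, -0.0, 0.0]
force: [0.3, 0.1, -0.3]
gripper_width: -0.0001
```

```bash
for i in 1 2; do python3 -m creep '[0,0,-0.1,0,0, 0,0,0,0,0]'|grep -E 'eef_p|force';  python3 -m creep '[0,0,0,0,0]'|grep force; done
```

```text
eef_pos: [0.5854, -0.019, 0.1794]
force: [-0.4, -0.1, -0.1]
force: [0.1, -0.0, 0.9]
eef_pos: [0.5854, -0.019, 0.1784]
force: [1.0, -0.3, 0.1]
force: [-0.1, 0.3, -0.3]
```

```bash
for i in 1 2; do python3 -m creep '[0,0,-0.1,0,0, 0,0,0,0,0]'|grep -E 'eef_p|force';  for k in 1 2 3; do python3 -m creep '[0,0,0,0,0]'|grep force; done; done
```

```text
eef_pos: [0.5854, -0.019, 0.1774]
force: [0.3, -0.2, -1.1]
force: [0.5, -0.1, 0.9]
force: [0.2, 0.1, -0.6]
force: [-0.2, 0.1, 0.6]
eef_pos: [0.5854, -0.019, 0.1764]
force: [-0.1, -0.7, -0.0]
force: [-0.2, -0.2, 0.0]
force: [-0.1, 0.7, -0.0]
force: [0.2, -0.5, 0.7]
```

Run:
```python
from h import *
f=[]
for n in("wrist","scene"):
    p,d=env.snapshot(n); W=cloud(n,d); f.append(env.observe()["force"])
    if n=="wrist":
        a=cv2.resize(p[100:300,200:480],(560,400)[:2]); 
        m=(W[...,2]>.165)&(W[...,2]<.188)&(d>0)&(np.hypot(W[...,0]-.537,W[...,1]+.054)<.07)
        print(fit(W[m][:,:2]),np.median(W[m][:,2]))
    else:
        b=cv2.resize(p[200:320,230:370],(467,400),interpolation=cv2.INTER_CUBIC)
cv2.imwrite("pics/w2.png",cv2.resize(np.hstack([a,b]),None,fx=.77,fy=.77)); print(f)
```

```text
(array([ 0.53530164, -0.05271292,  0.68207941]), np.float64(0.0018556208748769613)) 0.1800036554530831
[array([-0.15820806,  0.21443681, -0.23512517]), array([-0.88147902, -0.18739912, -0.1679188 ])]
```

View pics/w2.png

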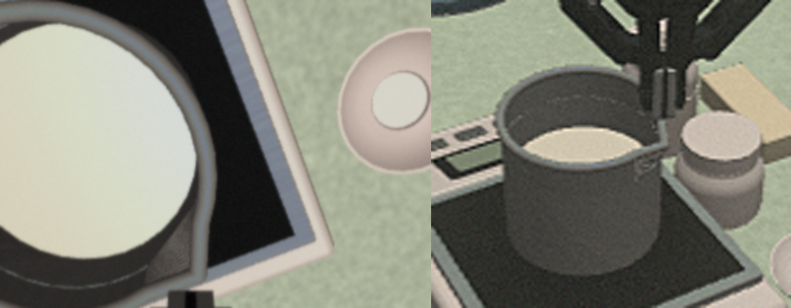

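Run:
```python
from h import *
o=env.observe(); print(o["eef_pos"],o["eef_rot"])
L=np.array([.5365+.061*np.cos(.65),-.0537+.061*np.sin(.65),.180])
for n in("wrist","scene"):
    p,d=env.snapshot(n); c=env.calibration(n); W=cloud(n,d)
    K=np.array([[c["fx"],0,c["cx"]],[0,c["fy"],c["cy"]],[0,0,1]]); E=np.linalg.inv(c["extrinsics"])
    P=np.array([o["eef_pos"],L]); print(n,cv2.projectPoints(P,cv2.Rodrigues(E[:3,:3])[0],E[:3,3],K,c["distortion"])[0].reshape(-1,2))
    g=cv2.cvtColor(p,cv2.COLOR_BGR2GRAY)
    m=(d>0)&(np.hypot(W[...,0]-.585,W[...,1]+.019)<.035)&(W[...,2]>.15)&(W[...,2]<.23)
    w=W[m]; gg=g[m]
    for z in np.arange(.16,.226,.004):
        k=(w[:,2]>=z)&(w[:,2]<z+.004)
        if k.sum()>3: print(round(z,3),k.sum(),w[k].min(0).round(3)[:2],w[k].max(0).round(3)[:2],int(np.median(gg[k])))
```

```text
[ 0.58552725 -0.01908693  0.1766356 ] [ 1.56255384e-01  9.87716685e-01 -1.29043194e-05  6.91474831e-05]
wrist [[325.12401965 278.79278616]
 [328.91281924 279.61373213]]
0.16 225 [ 0.567 -0.054] [ 0.588 -0.013] 71
0.164 225 [ 0.57  -0.054] [ 0.588 -0.015] 71
0.168 210 [ 0.573 -0.054] [ 0.588 -0.016] 70
0.172 82 [ 0.576 -0.051] [ 0.587 -0.017] 74
0.176 528 [ 0.552 -0.054] [ 0.592 -0.001] 80
0.18 914 [ 0.553 -0.054] [ 0.591 -0.002] 119
0.204 5 [ 0.573 -0.023] [ 0.575 -0.017] 90
0.208 107 [ 0.572 -0.028] [ 0.582 -0.007] 59
0.212 240 [ 0.572 -0.03 ] [ 0.583 -0.005] 47
0.216 287 [ 0.572 -0.03 ] [ 0.583 -0.005] 13
0.22 305 [ 0.572 -0.031] [ 0.583 -0.005] 19
0.224 330 [ 0.572 -0.031] [ 0.583 -0.005] 19
scene [[319.17253123 256.96611233]
 [320.38376066 254.81745894]]
0.16 27 [ 0.58  -0.052] [ 0.588 -0.022] 72
0.164 28 [ 0.582 -0.054] [ 0.59  -0.021] 74
0.168 29 [ 0.582 -0.054] [ 0.591 -0.02 ] 74
0.172 18 [ 0.584 -0.053] [ 0.59  -0.018] 66
0.176 94 [ 0.561 -0.053] [ 0.592 -0.005] 118
0.18 17 [ 0.565 -0.053] [ 0.593 -0.01 ] 126
0.204 8 [ 0.584 -0.028] [ 0.596 -0.016] 59
0.208 21 [ 0.586 -0.033] [ 0.597 -0.014] 70
0.212 32 [ 0.586 -0.033] [ 0.597 -0.009] 48
0.216 43 [ 0.584 -0.035] [ 0.598 -0.009] 44
0.22 32 [ 0.583 -0.033] [ 0.597 -0.009] 48
0.224 41 [ 0.584 -0.034] [ 0.596 -0.009] 52
```

The force stays at zero, and both depth images put the visible fingertip ends at z about 0.206, some 28 mm above the reported TCP. The scene picture also shows the tips hanging above the lip at about (672, 112), with the rim unobstructed. So the reported TCP height isn't the true tip height. I'll come down another 15 mm and measure again.

```bash
python3 -m creep '[0,0,-0.3,0,0, 0,0,-0.3,0,0, 0,0,-0.3,0,0, 0,0,-0.3,0,0, 0,0,-0.3,0,0, 0,0,0,0,0, 0,0,0,0,0]'
cat > tip.py <<'E'
from h import *
F=[];o=env.observe();t=o["eef_pos"]; print(t)
for n in("wrist","scene"):
    p,d=env.snapshot(n); W=cloud(n,d); F.append(env.observe()["force"])
    m=(d>0)&(abs(W[...,0]-t[0])<.016)&(abs(W[...,1]-t[1])<.018)&(W[...,2]<.24)
    if n=="scene": cv2.imwrite("pics/s3.png",cv2.resize(p[200:320,230:370],(700,600),interpolation=cv2.INTER_CUBIC))
    print(n,np.histogram(W[m][:,2],np.arange(.176,.222,.002)))
print(np.array(F).round(1))
E
python3 tip.py
```

```text
t: 7.07
eef_pos: [0.5853, -0.019, 0.1612]
eef_rot: [0.156, 0.988, 0.0, -0.0]
force: [0.0, -0.2, -0.4]
gripper_width: -0.0002
[ 0.5852686  -0.01902602  0.16120282]
wrist (array([ 24, 128, 255,   7,   0,   0,   0,   1,  20,  51,  96, 126, 126,
       149, 151, 169, 152, 166, 173, 189, 188, 208, 196]), array([0.176, 0.178, 0.18 , 0.182, 0.184, 0.186, 0.188, 0.19 , 0.192,
       0.194, 0.196, 0.198, 0.2  , 0.202, 0.204, 0.206, 0.208, 0.21 ,
       0.212, 0.214, 0.216, 0.218, 0.22 , 0.222]))
scene (array([18, 27,  5,  0,  0,  0,  1,  5,  6,  9, 17, 15, 20, 16, 15, 21, 21,
       18, 16, 20, 21, 13, 18]), array([0.176, 0.178, 0.18 , 0.182, 0.184, 0.186, 0.188, 0.19 , 0.192,
       0.194, 0.196, 0.198, 0.2  , 0.202, 0.204, 0.206, 0.208, 0.21 ,
       0.212, 0.214, 0.216, 0.218, 0.22 , 0.222]))
[[-0.6  0.3  0.3]
 [-0.9 -1.  -0.5]]
```

View pics/s3.png

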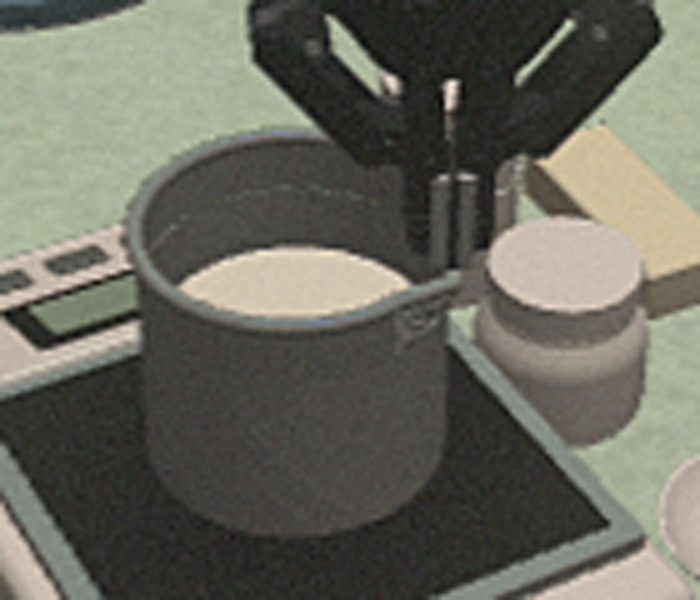

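The tips are at about z 0.190 (crop pixel (450, 262)), just above the lip at (460, 283). About 10 mm remain.

```bash
python3 -m creep '[0,0,-0.2,0,0, 0,0,-0.2,0,0, 0,0,-0.2,0,0, 0,0,-0.1,0,0, 0,0,0,0,0]'|grep -E 'eef_p|force'
for i in 1 2 3 4; do python3 -m creep '[0,0,-0.1,0,0, 0,0,0,0,0]'|grep -E 'eef_p|force';  for k in 1 2; do python3 -m creep '[0,0,0,0,0]'|grep force; done; done
```

```text
eef_pos: [0.5852, -0.019, 0.1542]
force: [-0.0, -0.8, 0.2]
eef_pos: [0.5854, -0.019, 0.1534]
force: [0.1, 0.2, -0.0]
force: [0.4, -1.2, 0.4]
force: [0.5, 0.2, 0.4]
eef_pos: [0.5854, -0.0191, 0.1525]
force: [-0.4, -0.6, -0.2]
force: [-0.0, 0.4, 0.3]
force: [-0.1, -0.4, -0.3]
eef_pos: [0.5856, -0.0191, 0.1516]
force: [0.5, 0.6, 1.0]
force: [-0.2, -0.2, 0.9]
force: [0.4, 0.0, 0.2]
eef_pos: [0.5856, -0.0191, 0.1507]
force: [-1.0, 0.0, 2.7]
force: [0.3, 0.5, 3.2]
force: [-0.4, -0.5, 3.0]
```

Contact is clear: about 3 N at reported z 0.1507, so the tool offset is about 29 mm. That puts the pan at roughly 2.5 to 3 mm. Next I'll work out the round.

Run:
```python
import numpy as np
c=np.array([53.65,-5.37]); P=np.array([58.56,-1.91])
a0=37-np.arange(5,361,5.)
for i,a in enumerate(a0):
    k=37-a; k=min(k,360-k); r=5.3+max(0,18-k)/18*.7
    t=c+r*np.array([np.cos(np.radians(a)),np.sin(np.radians(a))])
    s=np.round(t-P,2); P=P+s
    print(f"{s[0]:g},{s[1]:g},0,0,0",end=", " if i%8!=7 else f"   -> {P.round(2)}\n")
```

```text
0.01,-0.38,0,0,0, 0.08,-0.53,0,0,0, 0.02,-0.52,0,0,0, 0.05,-0.48,0,0,0, 0.11,-0.45,0,0,0, 0.08,-0.45,0,0,0, 0.04,-0.47,0,0,0, -0.01,-0.46,0,0,0   -> [58.94 -5.65]
-0.04,-0.46,0,0,0, -0.09,-0.45,0,0,0, -0.12,-0.45,0,0,0, -0.16,-0.43,0,0,0, -0.2,-0.42,0,0,0, -0.24,-0.4,0,0,0, -0.26,-0.37,0,0,0, -0.3,-0.35,0,0,0   -> [57.53 -8.98]
-0.33,-0.33,0,0,0, -0.36,-0.29,0,0,0, -0.38,-0.26,0,0,0, -0.4,-0.23,0,0,0, -0.42,-0.19,0,0,0, -0.44,-0.16,0,0,0, -0.45,-0.11,0,0,0, -0.45,-0.08,0,0,0   -> [ 54.3  -10.63]
-0.47,-0.04,0,0,0, -0.46,0.01,0,0,0, -0.46,0.04,0,0,0, -0.45,0.09,0,0,0, -0.45,0.12,0,0,0, -0.43,0.16,0,0,0, -0.42,0.2,0,0,0, -0.4,0.24,0,0,0   -> [50.76 -9.81]
-0.37,0.26,0,0,0, -0.35,0.3,0,0,0, -0.33,0.33,0,0,0, -0.29,0.36,0,0,0, -0.26,0.38,0,0,0, -0.23,0.4,0,0,0, -0.19,0.42,0,0,0, -0.16,0.44,0,0,0   -> [48.58 -6.92]
-0.11,0.45,0,0,0, -0.08,0.45,0,0,0, -0.04,0.47,0,0,0, 0.01,0.46,0,0,0, 0.04,0.46,0,0,0, 0.09,0.45,0,0,0, 0.12,0.45,0,0,0, 0.16,0.43,0,0,0   -> [48.77 -3.3 ]
0.2,0.42,0,0,0, 0.24,0.4,0,0,0, 0.26,0.37,0,0,0, 0.3,0.35,0,0,0, 0.33,0.33,0,0,0, 0.36,0.29,0,0,0, 0.38,0.26,0,0,0, 0.4,0.23,0,0,0   -> [51.24 -0.65]
0.42,0.19,0,0,0, 0.44,0.16,0,0,0, 0.45,0.11,0,0,0, 0.45,0.08,0,0,0, 0.47,0.04,0,0,0, 0.46,-0.01,0,0,0, 0.46,-0.04,0,0,0, 0.45,-0.09,0,0,0   -> [54.84 -0.21]
0.45,-0.12,0,0,0, 0.43,-0.16,0,0,0, 0.42,-0.2,0,0,0, 0.4,-0.24,0,0,0, 0.44,-0.17,0,0,0, 0.5,-0.17,0,0,0, 0.48,-0.22,0,0,0, 0.48,-0.27,0,0,0   -> [58.44 -1.76]
```

```bash
python3 -m creep '[0.01,-0.38,0,0,0, 0.08,-0.53,0,0,0, 0.02,-0.52,0,0,0, 0.05,-0.48,0,0,0, 0.11,-0.45,0,0,0, 0.08,-0.45,0,0,0, 0.04,-0.47,0,0,0, -0.01,-0.46,0,0,0]'
python3 -m creep '[0,0,0,0,0]'
```

```text
t: 9.58
eef_pos: [0.5895, -0.057, 0.1506]
eef_rot: [0.156, 0.988, 0.0, 0.0]
force: [0.6, 2.0, 3.5]
gripper_width: -0.0001
t: 9.67
eef_pos: [0.5894, -0.0577, 0.1506]
eef_rot: [0.157, 0.988, -0.0, 0.0]
force: [-0.1, -3.0, 3.8]
gripper_width: -0.0
```

```bash
python3 -m creep '[0,0,0,0,0]'|grep -E 'eef_p|force'
python3 -m creep '[-0.04,-0.46,0,0,0, -0.09,-0.45,0,0,0, -0.12,-0.45,0,0,0, -0.16,-0.43,0,0,0, -0.2,-0.42,0,0,0, -0.24,-0.4,0,0,0, -0.26,-0.37,0,0,0, -0.3,-0.35,0,0,0]'|grep -E 'eef_p|force'
for k in 1 2; do python3 -m creep '[0,0,0,0,0]'|grep -E 'eef_p|force'; done
```

```text
eef_pos: [0.5894, -0.0576, 0.1507]
force: [1.4, -1.0, 2.7]
eef_pos: [0.575, -0.0903, 0.1506]
force: [0.9, 1.1, 3.1]
eef_pos: [0.5746, -0.0907, 0.1506]
force: [-1.0, -0.4, 2.4]
eef_pos: [0.5746, -0.0906, 0.1506]
force: [-0.5, -0.8, 2.8]
```

```bash
python3 -m creep '[-0.28,-0.28,0,0,0, -0.34,-0.26,0,0,0, -0.38,-0.24,0,0,0, -0.4,-0.23,0,0,0, -0.42,-0.19,0,0,0, -0.44,-0.16,0,0,0, -0.45,-0.11,0,0,0, -0.45,-0.08,0,0,0]'|grep -E 'eef_p|force'
for k in 1 2; do python3 -m creep '[0,0,0,0,0]'|grep -E 'eef_p|force'; done
python3 - <<'E'
from h import *
o=env.observe()["eef_pos"]
for n in("scene","wrist"):
    p,d=env.snapshot(n);W=cloud(n,d)
    m=(W[...,2]>.174)&(W[...,2]<.185)&(d>0)&(np.hypot(W[...,0]-.537,W[...,1]+.054)<.07)&(np.hypot(W[...,0]-o[0],W[...,1]-o[1])>.025)
    print(n,fit(W[m][:,:2]),np.median(W[m][:,2]))
E
```

```text
eef_pos: [0.5431, -0.1055, 0.1507]
force: [1.5, 0.2, 2.6]
eef_pos: [0.5425, -0.1055, 0.1505]
force: [-0.9, -0.8, 2.9]
eef_pos: [0.5426, -0.1055, 0.1504]
force: [-1.3, -1.8, 3.7]
scene (array([ 0.53710814, -0.05440717,  0.64930476]), np.float64(0.001922085101756081)) 0.1770118457132563
wrist (array([ 0.53531628, -0.05466938,  0.65146006]), np.float64(0.0018608347448092846)) 0.17847889872807907
```

The beaker hasn't moved, the rim is down only about 1.5 mm, and the force is steady at about 3 N. Continuing.

```bash
python3 -m creep '[-0.47,-0.04,0,0,0, -0.46,0,0,0,0, -0.46,0.03,0,0,0, -0.45,0.08,0,0,0, -0.45,0.12,0,0,0, -0.43,0.16,0,0,0, -0.42,0.2,0,0,0, -0.4,0.24,0,0,0]'|grep -E 'eef_p|force'
for k in 1 2; do python3 -m creep '[0,0,0,0,0]'|grep -E 'eef_p|force'; done
python3 -m creep '[-0.35,0.26,0,0,0, -0.33,0.3,0,0,0, -0.33,0.33,0,0,0, -0.29,0.36,0,0,0, -0.26,0.38,0,0,0, -0.23,0.4,0,0,0, -0.19,0.42,0,0,0, -0.16,0.44,0,0,0]'|grep -E 'eef_p|force'
for k in 1 2; do python3 -m creep '[0,0,0,0,0]'|grep -E 'eef_p|force'; done
```

```text
eef_pos: [0.5077, -0.0973, 0.1506]
force: [1.6, -1.6, 3.0]
eef_pos: [0.5071, -0.0968, 0.1505]
force: [-2.5, -0.5, 3.3]
eef_pos: [0.5072, -0.0968, 0.1503]
force: [-2.7, 0.9, 4.3]
eef_pos: [0.4865, -0.068, 0.1506]
force: [0.2, -2.8, 3.2]
eef_pos: [0.4863, -0.0674, 0.1505]
force: [-1.4, 0.8, 3.1]
eef_pos: [0.4862, -0.0674, 0.1504]
force: [-1.1, 1.6, 3.5]
```

```bash
python3 -m creep '[-0.12,0.41,0,0,0, -0.09,0.43,0,0,0, -0.04,0.46,0,0,0, 0.01,0.46,0,0,0, 0.04,0.46,0,0,0, 0.09,0.45,0,0,0, 0.12,0.45,0,0,0, 0.16,0.43,0,0,0]'|grep -E 'eef_p|force'
for k in 1 2; do python3 -m creep '[0,0,0,0,0]'|grep -E 'eef_p|force'; done
python3 -m creep '[0.2,0.42,0,0,0, 0.24,0.4,0,0,0, 0.26,0.37,0,0,0, 0.3,0.35,0,0,0, 0.33,0.33,0,0,0, 0.36,0.29,0,0,0, 0.38,0.26,0,0,0, 0.4,0.23,0,0,0]'|grep -E 'eef_p|force'
for k in 1 2; do python3 -m creep '[0,0,0,0,0]'|grep -E 'eef_p|force'; done
```

```text
eef_pos: [0.4884, -0.0324, 0.1505]
force: [-0.5, -2.0, 2.6]
eef_pos: [0.4887, -0.0319, 0.1505]
force: [-0.3, 1.8, 3.9]
eef_pos: [0.4886, -0.032, 0.1505]
force: [0.9, 2.0, 3.0]
eef_pos: [0.5134, -0.006, 0.1505]
force: [-1.7, -0.7, 4.3]
eef_pos: [0.514, -0.0058, 0.1506]
force: [1.2, 1.4, 2.3]
eef_pos: [0.514, -0.0059, 0.1507]
force: [2.0, 0.8, 3.3]
```

```bash
python3 -m creep '[0.36,0.16,0,0,0, 0.4,0.13,0,0,0, 0.42,0.11,0,0,0, 0.45,0.08,0,0,0, 0.47,0.04,0,0,0, 0.46,-0.01,0,0,0, 0.46,-0.04,0,0,0, 0.45,-0.09,0,0,0]'|grep -E 'eef_p|force'
for k in 1 2; do python3 -m creep '[0,0,0,0,0]'|grep -E 'eef_p|force'; done
python3 -m creep '[0.43,-0.12,0,0,0, 0.42,-0.16,0,0,0, 0.42,-0.2,0,0,0, 0.4,-0.24,0,0,0, 0.44,-0.17,0,0,0, 0.5,-0.17,0,0,0, 0.48,-0.22,0,0,0, 0.48,-0.27,0,0,0]'|grep -E 'eef_p|force'
for k in 1 2 3; do python3 -m creep '[0,0,0,0,0]'|grep -E 'eef_p|force'; done
```

```text
eef_pos: [0.5483, -0.0025, 0.1505]
force: [-1.2, 0.5, 3.2]
eef_pos: [0.549, -0.0028, 0.1507]
force: [2.0, -0.4, 2.7]
eef_pos: [0.549, -0.0028, 0.1508]
force: [1.8, 0.4, 2.6]
eef_pos: [0.5841, -0.0183, 0.1505]
force: [-1.5, 1.8, 2.1]
eef_pos: [0.5849, -0.0189, 0.1507]
force: [2.1, -0.6, 2.7]
eef_pos: [0.5847, -0.0188, 0.1508]
force: [1.1, -1.3, 2.7]
eef_pos: [0.5843, -0.0186, 0.1509]
force: [0.8, -1.7, 2.4]
```

The fingers are back on the lip at about 2.5 N. I'll run a few mm past it to be sure of the overlap, then lift clear and check.

```bash
python3 -m creep '[0.07,-0.38,0,0,0, 0.07,-0.38,0,0,0, 0,0,0,0,0]'|grep -E 'eef_p|force'
python3 -m creep '[0,0,0.1,0,0, 0,0,0.1,0,0, 0,0,0.2,0,0, 0,0,0.5,0,0, 0,0,1,0,0, 0,0,2,0,0, 0,0,3,0,0, 0,0,3,0,0]'
python3 -m creep '[0,0,2,0,0, 0,0,0,0,0, 0,0,0,0,0, 0,0,0,0,0]'
python3 - <<'E'
from h import *
for n in("scene","wrist"):
    p,d=env.snapshot(n);W=cloud(n,d)
    m=(W[...,2]>.174)&(W[...,2]<.186)&(d>0)&(np.hypot(W[...,0]-.537,W[...,1]+.054)<.07)
    print(n,fit(W[m][:,:2]),np.median(W[m][:,2]))
    if n=="scene": cv2.imwrite("pics/s4.png",p)
    for q in("jar_tall","jar_low","small_beaker","dish"):
        r=env.trace(q,n)
        if r: print(q,r[0]["confidence"],np.median(W[r[0]["mask"]&(d>0)],0).round(3))
E
```

```text
eef_pos: [0.5848, -0.0262, 0.1506]
force: [0.1, 0.2, 3.0]
t: 17.52
eef_pos: [0.5843, -0.0255, 0.2506]
eef_rot: [0.156, 0.988, 0.0, -0.001]
force: [0.9, -0.2, -0.1]
gripper_width: 0.0001
t: 17.85
eef_pos: [0.5845, -0.0256, 0.2692]
eef_rot: [0.156, 0.988, 0.0, -0.0]
force: [-0.4, 0.9, -0.7]
gripper_width: 0.0001
scene (array([ 0.53748792, -0.05431281,  0.64291344]), np.float64(0.0016984815079844659)) 0.17872270246485117
jar_tall 0.84 [0.394 0.081 0.087]
jar_low 0.69 [0.49  0.083 0.056]
small_beaker 0.75 [ 0.586 -0.218  0.055]
dish 0.69 [0.58  0.128 0.01 ]
wrist (array([ 0.53571142, -0.05308915,  0.64567198]), np.float64(0.001912089842768819)) 0.18055840529711153
jar_tall 0.63 [ 0.537 -0.059  0.132]
jar_low 0.56 [0.47  0.084 0.07 ]
small_beaker 0.59 [ 0.574 -0.236  0.054]
dish 0.79 [0.589 0.124 0.012]
```

View pics/s4.png

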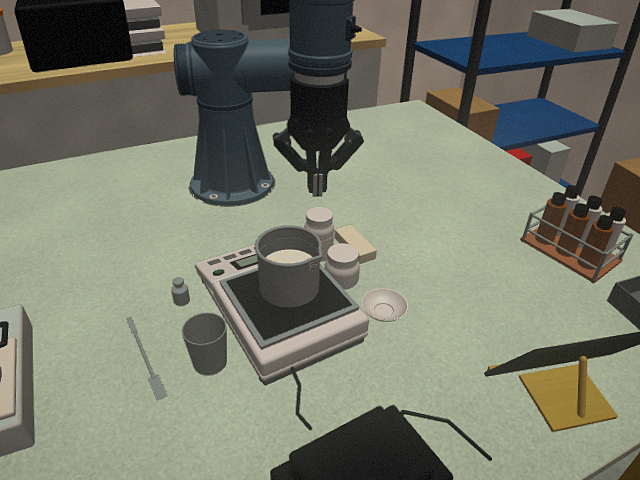

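The fingers are clear above the beaker (tips at about (317, 192)). The beaker is unchanged near (287, 265), and everything else is where it was.

```bash
python3 -c "
from rig import env
print(env.close_job())"
```

```text
the job is handed in; nothing more can be done
None
```

I ran the shut fingertips once clockwise round the whole rim, from the lip back to the lip and a few mm past it. I then lifted clear and handed the job in at about 18 s; no verdict is reported.

**Pressure:** the upward force read 2.1–4.3 N (about 3 N typical) at every stop, with sideways readings up to about 3 N. I couldn't read the pan directly. In a depth check partway round, the rim was only about 1.5 mm lower than before.

**Last checks:**
- **Beaker:** its centre and lip direction match the start to within about 1 mm and 0.02 rad in the scene and wrist cameras, and the rim is back at its height.
- **Other items:** the jars and the small beaker measured within 1–2 mm of their starting places in the scene camera. The dish, spatula, weight and wax bar I could only compare by eye, and they look the same in the final picture.
- **Robot:** it was touching nothing, with force readings back to noise.

**What disagreed:**
- **Tool height:** the reported tool height was about 29 mm below the real fingertips. The first descent therefore found no contact where expected, and I set the height from depth images and the force reading instead.
- **False match:** in the last wrist picture the network took the big beaker for the tall jar; I ignored that.

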